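Hold the letter clip open over the book carton's wall

ROBOT

A 6-joint arm with a two-finger parallel gripper is mounted at the origin on the work surface. World frame = base frame: x ahead of the robot, y to its left, z up, the work surface at z = 0. Lengths are in m, angles in rad, forces in N, time in s.
With the tool pointing down it reaches from about 0.35 to 0.975 m from the base axis. Payload 4.9 kg.
Tool frame: the origin (TCP) lies at the very end of the fingers, on their centre line; the grasp point (between the pads) lies manip.grip_point_offset behind it (manip.grip_point_offset is the distance from the TCP to the grasp point, in m); z points along the fingers, y is the line along which they close (so a half turn about z gives the same grasp; the last joint's range is limited). The gripper opens to 85 mm and grips with 20 to 120 N. Pads are 22 mm wide; open, the fingers measure 114 mm over their backs; the gripper's body (76 mm by 85 mm) begins 54 mm behind the grasp point. The pads swing forward as they close: fully open they stand 13 mm farther back than shut.
Start: joints at [-1.431, 0.053, 1.613, -0, 1.476, -0.119], TCP at [0.16, -0.604, 0.231] pointing down, gripper open.
Joint ranges: [-3.01, 3.01], [-1.01, 2.22], [0.06, 2.58], [-1.02, 4.17], [0.09, 2.62], [-3.14, 3.14]. Speed limits (rad/s): [2.57, 2.57, 3.14, 3.14, 3.14, 3.14].

INTERFACE

Orientations are given as a unit quaternion [w, x, y, z].
In Python, from plant import manip gives the robot as it stands.
- The arm moves only by the shell command python3 -m crank 'ROWS' [OPENING]. ROWS is JSON, a list of rows, each an object of numbers: "x", "y", "z": the shift along the tool's x, y, z in cm; "turn": the turn about the tool's z in rad. In form: [{"x": .., "y": .., "z": .., "turn": ..}, ...]. A call has 1 to 5 rows; each row shifts and turns the commanded pose from where the row before left it, along the tool's axes as they then stand; what a row does not reach is not made up. A row lasts 1/10 s, in which the tool goes at most 50 mm and 8.59 degrees, less where a joint would pass 70% of its speed; a pose out of reach is approached as far as the arm can. A call with a gripper value outside its range is refused whole. OPENING is the opening in per cent of the stroke, from 0 (shut) to 100 (fully open), set as the call begins (- or left out, the last holds). The fingers move at their own pace and stop on an object; the grip force is fixed at half the most. Time passes only in rows, so rows that do not move let the fingers close. It gives the time, the measured TCP pose, the force, the opening and the grip force at its end, in the units of the state.
- manip.state(): the state, without advancing time (a new reading comes with each control period).
- manip.grab_frame(name): name is "side" or "top" or "wrist"; returns (picture, depth): 384x512x3 uint8, red, green, blue; 384x512 float32, m along the optical axis (not along the pixel's ray), 0 where there is no reading.
- manip.camera_model(name): a dict with "mtx" (3x3 intrinsics, pixels), "world_to_cam" (4x4, takes a point from world to camera coordinates). Camera axes: x right, y down, z forward; pixel columns grow to the right and rows downward; lengths in m; the calibration is good to about 2 mm. A picture is of the moment at which its call begins: read the wrist's pose just before it. camera_model takes no time and is no camera call; for the wrist camera it gives the pose at the moment of the call.
- manip.job_done(): hands the job in; it is judged then, once.
The state is a dict: "time": time; "joint_pos": joint angles; "joint_vel": joint speeds; "joint_efforts": joint torques, N m; "tool_pos": TCP position; "tool_rot": TCP orientation; "contact_force": force on the tool from outside, world axes, zero at the start; "ft_torque": the same for the moment, N m; "gripper_width": opening from 0.0 (shut) to 1.0 (fully open); "grasp_force": force on a finger pad.
Only numpy, scipy, OpenCV 4.12 (cv2) and the standard library are available. Lean on these libraries where they do the work, as an engineer would, in place of code of your own. Each camera call takes 0.05 s, during which the arm holds its last target. There are 200 camera calls.

TASK

Lift the roll of parcel tape out of the book carton and set it down flat on the desk, clear of the carton and without dropping it. Then squeeze the red spring clip, take it off the rim of the grey stationery tray and, with it gaping wide, bring it down over the middle of the carton wall where the tape lay, so that the cardboard edge stands well inside the mouth but the clip nowhere touches it, ready for me to slip the packing list in. Finish there, still holding the clip open, and leave the mouse and the tea bottle where they are.

Things in the scene. Friction and masses are not known exactly. Their poses are not given: they have to be found in the camera images.
- carton: Open kraft cardboard shipping carton, fixed on the desk: 314 mm along its x, 228 mm along its y, 125 mm high, walls 5 mm thick. Filled with two piles of books whose flat tops lie 85 mm above the desk, so 40 mm below the rim. Origin: centre of the underside; x and y run along its sides.
- carton_rim (a point): Middle of the top edge of the carton's long -y wall (the right-hand wall seen from the robot), the wall that the tape lies against: on the wall's mid-plane, 125 mm above the desk. Axes as the carton's: x runs along the wall, y across it (+y into the carton), z up. The wall is 5 mm thick.
- tape_center (a point): Centre of the roll of brown parcel tape (in the middle of its bore, half-way up). Outer diameter 98 mm, bore 76 mm, so a wall 11 mm thick that can be pinched from above with one finger in the bore; 48 mm high, lying flat (z up), about 200 g. At the start it lies on the books, its side 2 to 6 mm from the long wall that has carton_rim and within 15 mm of that wall's middle.
- tray: Grey open stationery tray, fixed on the desk: 200 mm along its x, 110 mm along its y, 60 mm high, walls 4 mm. Origin: centre of the underside. The clip is parked on the rim of its long +y wall (the side towards the carton).
- clip_handles (a point): Middle between the clip's two flat handles as parked, 24 mm above the pin (axes as clip_pin). The handles rise from near the pin in a V, each 44 mm wide along the pin. Parked, their tips are 39 mm above the pin and 42 mm apart over the outsides; squeezed fully they stand parallel, 22 mm over the outsides, reaching from 5 to 42 mm above the pin.
- clip_pin (a point): Hinge pin of the red steel letter clip (bulldog clip, about 80 g), mid-width; x runs along the pin. The clip is parked handles up, jaws down, astride the tray's rim, its spring barrel (4 mm radius, round the pin) resting on it: pin 64 mm above the desk, x along the tray's x. The jaws reach 34 mm below the pin and are 60 mm wide along it.
- clip_lip_a (a point): Middle of the tip edge of one jaw (the one on the +y side of point clip_pin), on its inner face, 34 mm from the pin.
- clip_lip_b (a point): The same point of the opposite jaw. Shut, the two points meet; fully squeezed they are 20 mm apart, either side of the clip's mid-plane and 32.5 mm below the pin.
- clip_jaw (a joint): Opening angle between the clip's two halves, rad: 0 shut, about 0.13 parked on the tray's 4 mm rim, 0.6 at the stop, fully squeezed. The spring takes about 7 N on each handle to start and 10 N at the stop; more grip than that just holds it against the stop. It snaps shut when let go.
- mouse: Blue and yellow computer mouse, 100 x 60 x 36 mm, on a pink heart-shaped mat 3 mm thick beyond the middle of the desk; leave alone. Origin: centre of the underside.
- tea_bottle: Standing tea bottle, 62 mm across, 150 mm high; leave alone. Origin: centre of the underside.

How it is judged:
On the way, in this order (a step that is already met when the one before it is completed fails the run):
1. the tape roll lies flat on the desk, let go, clear of the carton (height (world z) of tape_center below 0.032 m and angle between tape_center's own z axis and vertical below 0.1 rad and linear speed of tape below 0.03 m/s and contact force between the fingers and tape below 0.05 N and contact force between tape and carton below 0.05 N), for 0.2 s.
2. the clip is off the tray, squeezed open in the air (value of joint clip_jaw above 0.4 rad and z of clip_pin in the frame of tray above 0.1 m and contact force between the fingers and clip above 2 N), for 0.2 s.
At the end, for the whole second after the job is handed in: Gripper holds the clip over 0.4 rad open; lips either side of the carton wall, 2 mm clear of it, 8 mm or more below the rim, within 35 mm of its middle and 0.25 rad of its line; clip and robot not touching the carton; tape flat, at rest on the desk, clear of the carton (value of joint clip_jaw above 0.4 rad and contact force between the fingers and clip above 2 N and contact force between each of clip, the arm and carton below 0.2 N and linear speed of each of clip, tape below 0.03 m/s and ((y of clip_lip_a in the frame of carton_rim above 0.0045 m and y of clip_lip_b in the frame of carton_rim below -0.0045 m) or (y of clip_lip_b in the frame of carton_rim above 0.0045 m and y of clip_lip_a in the frame of carton_rim below -0.0045 m)) and z of each of clip_lip_a, clip_lip_b in the frame of carton_rim below -0.008 m and x of clip_lip_a in the frame of carton_rim between -0.035 and 0.035 m and angle between the x axis of clip_pin and the x axis of carton_rim, either way round below 0.25 rad and height (world z) of tape_center below 0.032 m and angle between tape_center's own z axis and vertical below 0.1 rad and contact force between the arm and tape below 0.05 N and contact force between tape and carton below 0.05 N); the arm keeps its last pose, push and grip.
It fails at once if the tape roll is dropped (falls freely by more than about 2 cm) (contact force between the arm and tape below 0.01 N and linear speed of tape above 0.6 m/s).
It fails at once if the mouse or the tea bottle is shifted by more than 25 mm (distance of any of mouse, tea_bottle from where it was at the start of the episode above 0.025 m).
It also fails if it takes over 54 s, if anything falls off the work surface, if the arm or the gripper's body presses on something with over 40 N, if the wrist force passes 120 N, or if a joint passes its speed limit or range.

## Working session

There is one attempt and no reset: what is moved stays moved. The work goes in short steps, Python scripts to look and compute and a shell command to move; the robot and the scene stay as the last step left them, time stands still between calls to the robot, and variables do not carry over. Pictures are saved under pics/ and viewed, at most 13 in all, crops included, and the job is handed in when it is done.

```bash
mkdir -p pics
cat > h.py <<'E'
import numpy as np, cv2
from plant import manip
def grab(n):
    cm=manip.camera_model(n); im,d=manip.grab_frame(n)
    return im,d,np.array(cm["mtx"]),np.linalg.inv(np.array(cm["world_to_cam"]))
def cloud(d,K,T):
    v,u=np.mgrid[:d.shape[0],:d.shape[1]]
    p=np.stack([(u-K[0,2])*d/K[0,0],(v-K[1,2])*d/K[1,1],d],-1)
    return p@T[:3,:3].T+T[:3,3]
def save(n,im): cv2.imwrite(f"pics/{n}.png",im[:,:,::-1])
E
python3 - <<'E'
from h import *
s=manip.state(); print(s["tool_pos"],s["tool_rot"],s["time"],manip.grip_point_offset)
ims=[]
for n in("top","side"):
    im,d,K,T=grab(n); save(n,im); np.savez(n,im=im,d=d,K=K,T=T); print(n,T[:3,3].round(2),T[:3,2].round(2))
E
```

```text
[ 0.15988038 -0.6035817   0.23008401] [-9.85220198e-04  9.91637003e-01  1.29054571e-01 -2.22937240e-05] 0.0 0.0187
top [ 0.37 -0.05  1.21] [ 0.24 -0.01 -0.97]
side [0.45 0.65 0.96] [ 0.17 -0.63 -0.76]
```

View pics/top.png

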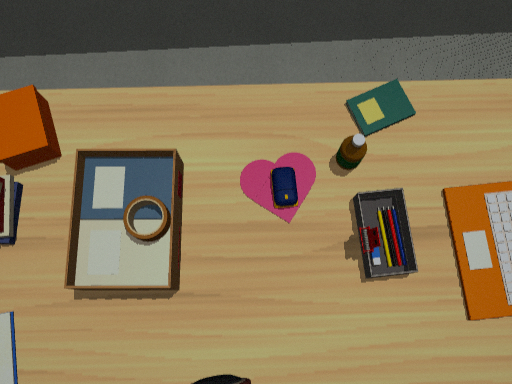

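View pics/side.png

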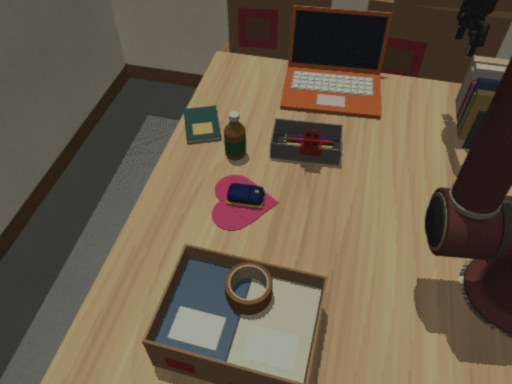

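The top view shows the carton (cols 68–182, rows 150–290) with the tape at (147,218) by its right wall. The mouse is at (285,187), the bottle at (350,150), and the tray at (385,235) with the red clip at (370,240). The side view agrees.

```bash
cat > m.py <<'E'
from h import *
for n in("top","side"):
    f=np.load(n+".npz"); im,d,K,T=f["im"],f["d"],f["K"],f["T"]; P=cloud(d,K,T); z=P[...,2]
    x,y=P[...,0],P[...,1]
    print(n,"desk z",np.median(z[(abs(x-.45)<.05)&(abs(y+.02)<.05)]).round(4))
    def rect(name,m):
        q=P[m][:,:2].astype(np.float32)
        if len(q)<5: print(name,len(q));return
        c,s,a=cv2.minAreaRect(q); print(name,len(q),np.round(c,4),np.round(s,4),round(a,2),"z",np.percentile(P[m][:,2],[5,50,95]).round(4))
    ok=d>0
    A=ok&(y>.1)&(y<.5)&(x>.2)&(x<.75)
    hi=(A&(z>.115)&(z<.15)).astype(np.uint8)
    k,L,st,_=cv2.connectedComponentsWithStats(hi)
    for i in range(1,k):
        if st[i,4]>60: rect("carton>.115 comp%d"%i,L==i)
    t=A&(z>.1285)&(z<.14); rect("tape top",t)
    if t.sum()>5:
        q=P[t]; a=np.c_[2*q[:,:2],np.ones(len(q))]; s=np.linalg.lstsq(a,(q[:,:2]**2).sum(1),rcond=None)[0]; print(" circ",s[:2].round(4),np.sqrt(s[2]+s[0]**2+s[1]**2).round(4))
    B=ok&(y<-.15)&(y>-.5)&(x>.2)&(x<.65)
    i=im.astype(int); red=(i[...,0]>80)&(i[...,1]<40)&(i[...,2]<50)
    rect("tray rim",B&(z>.052)&(z<.064)&~red&(i.max(2)<150)&(abs(i[...,0]-i[...,2])<40))
    rect("red hi",B&red&(z>.07)); rect("red top",B&red&(z>.095))
    rect("bottle",ok&(z>.10)&(y<-.1)&(y>-.35)&(x>.45)&(x<.8))
    rect("mouse",ok&(z>.02)&(y<.1)&(y>-.15)&(x>.4)&(x<.7))
E
python3 m.py
```

```text
top desk z -0.0009
carton>.115 comp1 1527 [0.5798 0.2476] [0.2295 0.3143] 88.63 z [0.1165 0.1234 0.1272]
carton>.115 comp2 780 [0.5744 0.1928] [0.0973 0.0963] 18.16 z [0.1181 0.1314 0.135 ]
tape top 639 [0.5782 0.2467] [0.226  0.3111] 88.56 z [0.129  0.132  0.1351]
 circ [0.5745 0.2221] 0.0588
tray rim 532 [ 0.5398 -0.355 ] [0.2009 0.1121] 5.12 z [0.053  0.0581 0.0625]
red hi 43 [ 0.5194 -0.3045] [0.0542 0.0411] 6.35 z [0.0706 0.1015 0.1053]
red top 35 [ 0.5206 -0.3043] [0.0425 0.0411] 6.35 z [0.0986 0.1022 0.1054]
bottle 420 [ 0.6306 -0.2917] [0.2619 0.0529] 3.65 z [0.101  0.1136 0.151 ]
mouse 800 [ 0.6566 -0.1212] [0.0867 0.0573] 0.15 z [0.0257 0.0363 0.0411]
side desk z 0.0016
carton>.115 comp1 3213 [0.5783 0.2467] [0.231  0.3149] 88.66 z [0.1167 0.1261 0.1353]
tape top 857 [0.5773 0.2483] [0.2273 0.3116] 88.79 z [0.1288 0.1338 0.1365]
 circ [0.577  0.2567] 0.0861
tray rim 423 [ 0.5374 -0.3525] [0.1999 0.123 ] 4.48 z [0.0528 0.0587 0.0632]
red hi 35 [ 0.5217 -0.3039] [0.0498 0.0432] 9.54 z [0.0717 0.1032 0.1063]
red top 28 [ 0.5192 -0.3052] [0.0406 0.042 ] 5.02 z [0.0994 0.1039 0.1065]
bottle 373 [ 0.629  -0.2923] [0.2638 0.0461] 6.63 z [0.1009 0.1136 0.1525]
mouse 633 [ 0.656  -0.1196] [0.0884 0.057 ] 2.86 z [0.0244 0.0384 0.0428]
```

```bash
python3 -m crank '[{"turn":0.13,"z":-1},{"turn":0.13,"z":-1},{"x":3,"y":-3,"z":-1},{"x":3,"y":-3},{"x":3,"y":-3}]'
python3 -m crank '[{"x":3,"y":-3},{"x":3,"y":-3},{"x":3,"y":-3},{"x":3,"y":-3},{"x":3,"y":-3}]'
python3 -m crank '[{"x":2,"y":-3},{"x":2,"y":-3},{"x":2,"y":-4},{"x":1,"y":-4},{"x":1,"y":-4}]'
python3 -m crank '[{"x":1,"y":-4},{"x":1,"y":-4},{"x":1,"y":-4},{"x":1,"y":-4},{"x":1,"y":-4}]'
python3 -m crank '[{"x":0.5,"y":-4},{"y":-4},{"y":-4},{},{}]' 50
python3 - <<'E'
from h import *
s=manip.state();print(s["tool_pos"],s["tool_rot"])
im,d,K,T=grab("wrist");np.savez("w1",im=im,d=d,K=K,T=T);save("w1",im);print(T[:3,3],T[:3,:3].round(2))
E
```

```text
[ 0.15987582 -0.60362977  0.23018737] [-9.08603955e-04  9.91637697e-01  1.29049802e-01 -1.34288690e-05]
[ 0.23645604 -0.58284629  0.37287088] [[ 0.26 -0.92 -0.3 ]
 [-0.97 -0.24 -0.08]
 [-0.    0.31 -0.95]]schema error: expected keys x, y, z, turn
schema error: expected keys x, y, z, turn
schema error: expected keys x, y, z, turn
schema error: expected keys x, y, z, turn
schema error: expected keys x, y, z, turn
```

View pics/w1.png

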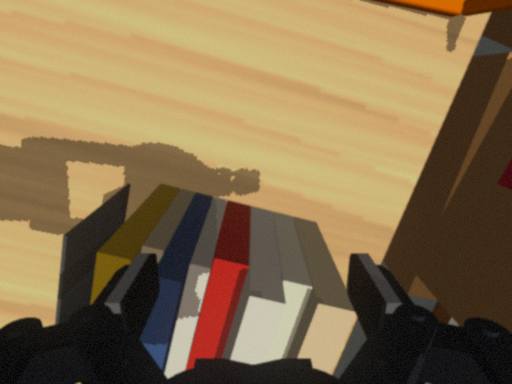

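The moves were refused because every row needs all four keys. The wrist picture shows standing books between the fingers, below the start pose, so I'll rise first.

```bash
python3 -m crank '[{"x":0,"y":0,"z":-3,"turn":0},{"x":0,"y":0,"z":-3,"turn":0},{"x":0,"y":0,"z":0,"turn":0.13},{"x":0,"y":0,"z":0,"turn":0.13},{"x":3,"y":-3,"z":0,"turn":0}]'
python3 -m crank '[{"x":3,"y":-3,"z":0,"turn":0},{"x":3,"y":-3,"z":0,"turn":0},{"x":3,"y":-3,"z":0,"turn":0},{"x":3,"y":-3,"z":0,"turn":0},{"x":3,"y":-3,"z":0,"turn":0}]'
python3 -m crank '[{"x":3,"y":-3,"z":0,"turn":0},{"x":3,"y":-3,"z":0,"turn":0},{"x":3,"y":-3,"z":0,"turn":0},{"x":3,"y":-3,"z":0,"turn":0},{"x":1,"y":-4,"z":0,"turn":0}]'
python3 -m crank '[{"x":1,"y":-4,"z":0,"turn":0},{"x":1,"y":-4,"z":0,"turn":0},{"x":1,"y":-4,"z":0,"turn":0},{"x":1,"y":-4,"z":0,"turn":0},{"x":1,"y":-4,"z":0,"turn":0}]'
python3 -m crank '[{"x":1,"y":-4,"z":0,"turn":0},{"x":0,"y":-4,"z":0,"turn":0},{"x":0,"y":-4,"z":0,"turn":0},{"x":0,"y":-4,"z":0,"turn":0},{"x":0,"y":-4,"z":0,"turn":0}]' 50
python3 -m crank '[{"x":0,"y":-4,"z":0,"turn":0},{"x":0,"y":-4,"z":0,"turn":0},{"x":0,"y":0,"z":0,"turn":0},{"x":0,"y":0,"z":0,"turn":0}]'
python3 - <<'E'
from h import *
s=manip.state();print(s["tool_pos"],s["tool_rot"])
im,d,K,T=grab("wrist");np.savez("w1",im=im,d=d,K=K,T=T);save("w1b",im)
P=cloud(d,K,T);z=P[...,2];x,y=P[...,0],P[...,1]
m=(d>0)&(z>.1295)&(z<.137)&(np.hypot(x-.575,y-.193)<.06)
q=P[m][:,:2].astype(np.float32);print(m.sum(),cv2.minEnclosingCircle(q),np.median(P[m][:,2]))
a=np.c_[2*q,np.ones(len(q))];w=np.linalg.lstsq(a,(q**2).sum(1),rcond=None)[0];print(w[:2])
m=(d>0)&(z>.119)&(z<.128)&(y<.145)&(y>.12);q=P[m][:,:2].astype(np.float32);print(m.sum(),cv2.fitLine(q,cv2.DIST_HUBER,0,.01,.01).ravel())
E
```

```text
time: 0.65
tool_pos: [0.1878, -0.5758, 0.2907]
tool_rot: [0.0, 1.0, -0.004, -0.001]
contact_force: [-0.2, 0.8, -0.2]
gripper_width: 0.999
grasp_force: 0.0
time: 1.15
tool_pos: [0.341, -0.4229, 0.291]
tool_rot: [-0.0, 1.0, -0.001, -0.0]
contact_force: [0.2, 0.4, -0.1]
gripper_width: 0.998
grasp_force: 0.0
time: 1.65
tool_pos: [0.4719, -0.2633, 0.2906]
tool_rot: [-0.0, 1.0, -0.0, -0.0]
contact_force: [-0.5, 0.3, -0.4]
gripper_width: 1.001
grasp_force: 0.0
time: 2.15
tool_pos: [0.5206, -0.0629, 0.291]
tool_rot: [-0.0, 1.0, -0.001, -0.0]
contact_force: [1.0, -0.5, -0.6]
gripper_width: 0.998
grasp_force: 0.0
time: 2.65
tool_pos: [0.5304, 0.137, 0.291]
tool_rot: [0.0, 1.0, -0.001, -0.0]
contact_force: [1.3, -0.3, -0.1]
gripper_width: 0.503
grasp_force: 0.0
time: 3.05
tool_pos: [0.5306, 0.216, 0.2907]
tool_rot: [0.0, 1.0, 0.0, -0.0]
contact_force: [-0.1, 0.1, -1.0]
gripper_width: 0.499
grasp_force: 0.0
[0.53055841 0.21598184 0.29074961] [ 3.69274803e-04  9.99999780e-01  3.01526154e-04 -4.62183198e-04]
3804 ((0.5737876296043396, 0.19410277903079987), 0.04901675507426262) 0.13301451845903267
[0.57405228 0.19416895]
1771 [ 0.99974155 -0.02273269  0.5717569   0.13724893]
```

View pics/w1b.png

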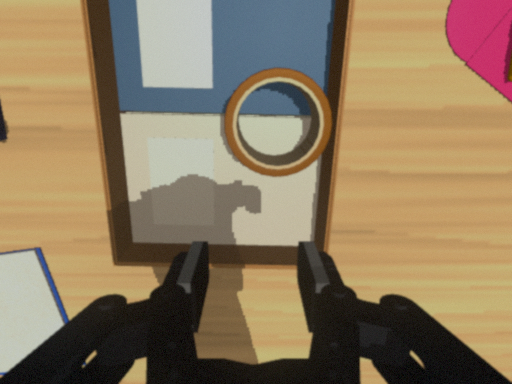

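The wrist view shows the whole ring at (278,122), near the carton's right wall (col ~330). Measured tape centre is (0.574, 0.194), top 133 mm, radius 49 mm, all as expected. I'll pinch its +y side.

```bash
python3 -m crank '[{"x":2.2,"y":-1.1,"z":0,"turn":0},{"x":2.15,"y":-1.1,"z":0,"turn":0},{"x":0,"y":0,"z":4,"turn":0},{"x":0,"y":0,"z":4,"turn":0},{"x":0,"y":0,"z":3,"turn":0}]'
python3 -m crank '[{"x":0,"y":0,"z":3,"turn":0},{"x":0,"y":0,"z":3,"turn":0},{"x":0,"y":0,"z":2,"turn":0},{"x":0,"y":0,"z":0.9,"turn":0},{"x":0,"y":0,"z":0,"turn":0}]'
python3 -m crank '[{"x":0,"y":0,"z":0,"turn":0},{"x":0,"y":0,"z":0,"turn":0},{"x":0,"y":0,"z":0,"turn":0},{"x":0,"y":0,"z":0,"turn":0},{"x":0,"y":0,"z":0,"turn":0}]' 0
```

```text
time: 3.6
tool_pos: [0.574, 0.2354, 0.1785]
tool_rot: [0.0, 1.0, -0.002, -0.001]
contact_force: [0.5, 0.9, -0.7]
gripper_width: 0.503
grasp_force: 0.0
time: 4.1
tool_pos: [0.5737, 0.2359, 0.0908]
tool_rot: [0.0, 1.0, -0.001, -0.001]
contact_force: [-0.7, -0.5, 0.7]
gripper_width: 0.5
grasp_force: 0.0
time: 4.6
tool_pos: [0.5757, 0.2377, 0.0945]
tool_rot: [-0.0, 1.0, -0.001, 0.002]
contact_force: [-1.1, 0.6, 5.3]
gripper_width: 0.118
grasp_force: 53.5
```

```bash
python3 -m crank '[{"x":0,"y":0,"z":-1,"turn":0},{"x":0,"y":0,"z":-2,"turn":0},{"x":0,"y":0,"z":-2,"turn":0},{"x":0,"y":0,"z":-3,"turn":0},{"x":0,"y":0,"z":-3,"turn":0}]'
python3 -m crank '[{"x":0,"y":0,"z":-1.5,"turn":0},{"x":0,"y":0,"z":0,"turn":0},{"x":0,"y":0,"z":0,"turn":0}]'
python3 - <<'E'
from h import *
im,d,K,T=grab("side");P=cloud(d,K,T);save("lift",im)
im,d,K,T=grab("wrist");save("lw",im)
E
```

```text
time: 5.1
tool_pos: [0.5735, 0.2372, 0.2023]
tool_rot: [0.0, 1.0, -0.001, -0.001]
contact_force: [0.4, -0.4, -2.1]
gripper_width: 0.114
grasp_force: 66.6
time: 5.4
tool_pos: [0.5739, 0.2372, 0.216]
tool_rot: [0.0, 1.0, -0.001, -0.001]
contact_force: [0.8, -0.6, -2.6]
gripper_width: 0.114
grasp_force: 66.4
```

View pics/lift.png

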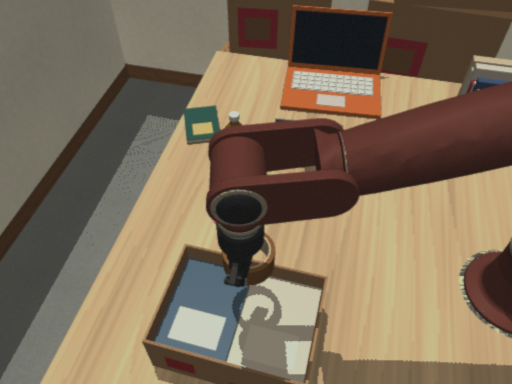

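The tape is held level above the carton (about pixel 250,258). Next: carry it to a free bit of desk and lower it.

```bash
python3 -m crank '[{"x":-1,"y":2,"z":0,"turn":0},{"x":-2,"y":3,"z":0,"turn":0},{"x":-2,"y":3,"z":0,"turn":0},{"x":-2,"y":3,"z":0,"turn":0},{"x":-2,"y":3,"z":0,"turn":0}]'
python3 -m crank '[{"x":-2,"y":3,"z":0,"turn":0},{"x":-1.4,"y":2.4,"z":0,"turn":0},{"x":0,"y":0,"z":2,"turn":0},{"x":0,"y":0,"z":4,"turn":0},{"x":0,"y":0,"z":4,"turn":0}]'
python3 -m crank '[{"x":0,"y":0,"z":4,"turn":0},{"x":0,"y":0,"z":3,"turn":0},{"x":0,"y":0,"z":2,"turn":0},{"x":0,"y":0,"z":0.5,"turn":0},{"x":0,"y":0,"z":0,"turn":0}]'
python3 - <<'E'
from h import *
s=manip.state();print(s["tool_pos"])
for n in("top","wrist"):
    im,d,K,T=grab(n);save("pl_"+n,im);P=cloud(d,K,T);z=P[...,2]
    m=(d>0)&(np.hypot(P[...,0]-.45,P[...,1])<.052)&(P[...,1]<.02)&(z>.02)&(z<.1)
    q=P[m];q=q[q[:,2]>np.percentile(q[:,2],50)];print(n,len(q),np.percentile(q[:,2],[10,50,90]),np.linalg.lstsq(np.c_[q[:,:2],np.ones(len(q))],q[:,2],rcond=None)[0])
E
```

```text
time: 6.0
tool_pos: [0.4824, 0.0964, 0.215]
tool_rot: [0.0, 1.0, -0.0, -0.002]
contact_force: [0.8, -1.2, -2.3]
gripper_width: 0.118
grasp_force: 66.7
time: 6.5
tool_pos: [0.4498, 0.0432, 0.1155]
tool_rot: [-0.0, 1.0, -0.001, 0.0]
contact_force: [0.8, -0.3, -1.6]
gripper_width: 0.11
grasp_force: 67.3
time: 7.0
tool_pos: [0.4487, 0.0436, 0.0207]
tool_rot: [-0.0, 1.0, -0.001, -0.002]
contact_force: [0.7, 0.0, -1.8]
gripper_width: 0.112
grasp_force: 67.4
[0.44867753 0.04357241 0.02070843]
top 143 [0.05802929 0.05920808 0.06186816] [-0.00225771  0.01438433  0.06103976]
wrist 12524 [0.06069242 0.07790488 0.09559215] [-0.34459795  0.35550275  0.23644163]
```

View pics/pl_wrist.png

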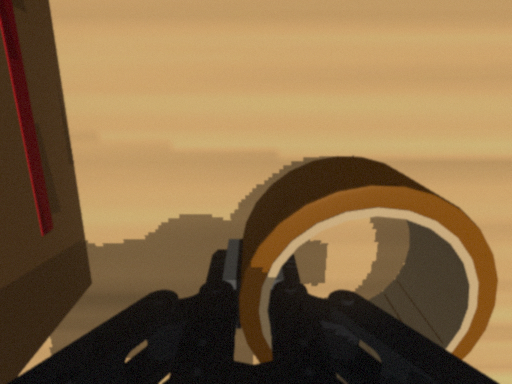

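The roll hangs level (ring centred near (370,270)), its top at about 0.060, so roughly 11 mm above the desk.

```bash
python3 -m crank '[{"x":0,"y":0,"z":0.5,"turn":0},{"x":0,"y":0,"z":0.4,"turn":0},{"x":0,"y":0,"z":0.1,"turn":0},{"x":0,"y":0,"z":0,"turn":0}]'
python3 -m crank '[{"x":0,"y":0,"z":0.1,"turn":0},{"x":0,"y":0,"z":0,"turn":0}]'
```

```text
time: 7.5
tool_pos: [0.4501, 0.0435, 0.0122]
tool_rot: [-0.0, 1.0, -0.001, -0.0]
contact_force: [0.2, 0.4, -2.6]
gripper_width: 0.111
grasp_force: 67.3
time: 7.7
tool_pos: [0.4503, 0.0435, 0.0113]
tool_rot: [0.0, 1.0, -0.001, 0.0]
contact_force: [-0.6, 0.3, -1.9]
gripper_width: 0.116
grasp_force: 67.3
```

```bash
python3 -m crank '[{"x":0,"y":0,"z":0.1,"turn":0},{"x":0,"y":0,"z":0,"turn":0}]' | grep -E "pos|contact"
python3 -m crank '[{"x":0,"y":0,"z":0.1,"turn":0},{"x":0,"y":0,"z":0,"turn":0}]'| grep -E "pos|contact"
```

```text
tool_pos: [0.4502, 0.0435, 0.0102]
contact_force: [-0.4, -0.5, -2.8]
tool_pos: [0.4504, 0.0435, 0.0096]
contact_force: [-1.2, 0.4, 0.2]
```

```bash
python3 -m crank '[{"x":0,"y":0,"z":0.1,"turn":0},{"x":0,"y":0,"z":0,"turn":0}]'| grep -E "pos|contact"
python3 -m crank '[{"x":0,"y":0,"z":0,"turn":0},{"x":0,"y":0,"z":0,"turn":0},{"x":0,"y":0,"z":0,"turn":0},{"x":0,"y":0,"z":0,"turn":0},{"x":0,"y":0,"z":0,"turn":0}]' 50
python3 -m crank '[{"x":0,"y":0,"z":-1,"turn":0},{"x":0,"y":0,"z":-2,"turn":0},{"x":0,"y":0,"z":-4,"turn":0},{"x":0,"y":0,"z":-4,"turn":0},{"x":0,"y":0,"z":-4,"turn":0}]'
python3 -m crank '[{"x":0,"y":3,"z":-4,"turn":0},{"x":0,"y":4,"z":-4,"turn":0},{"x":0,"y":4,"z":0,"turn":0},{"x":0,"y":4,"z":0,"turn":0},{"x":0,"y":4,"z":0,"turn":0}]' 85
python3 -m crank '[{"x":0,"y":4,"z":0,"turn":-0.085},{"x":0,"y":4,"z":0,"turn":0},{"x":0,"y":4,"z":0,"turn":0},{"x":0,"y":0,"z":0,"turn":0},{"x":0,"y":0,"z":0,"turn":0}]'
python3 - <<'E'
from h import *
im,d,K,T=grab("top");save("t2",im);P=cloud(d,K,T);z=P[...,2]
m=(d>0)&(z>.035)&(z<.06)&(np.hypot(P[...,0]-.45,P[...,1])<.07);q=P[m];print("tape",cv2.minEnclosingCircle(q[:,:2].astype(np.float32)),np.median(q[:,2]))
s=manip.state();print(s["tool_pos"],s["tool_rot"])
im,d,K,T=grab("wrist");save("w3",im);np.savez("w3",im=im,d=d,K=K,T=T)
E
```

```text
tool_pos: [0.4505, 0.0435, 0.0095]
contact_force: [-5.3, 0.5, 8.8]
time: 8.8
tool_pos: [0.4502, 0.0435, 0.0082]
tool_rot: [0.0, 1.0, -0.001, -0.0]
contact_force: [-0.1, 0.5, 0.1]
gripper_width: 0.498
grasp_force: 0.0
time: 9.3
tool_pos: [0.4499, 0.0435, 0.1605]
tool_rot: [0.0, 1.0, -0.001, 0.0]
contact_force: [0.1, -0.4, -0.2]
gripper_width: 0.496
grasp_force: 0.0
time: 9.8
tool_pos: [0.4499, -0.1434, 0.2352]
tool_rot: [0.0, 1.0, -0.0, 0.001]
contact_force: [0.1, -0.7, -0.4]
gripper_width: 0.848
grasp_force: 0.0
time: 10.3
tool_pos: [0.4564, -0.2621, 0.234]
tool_rot: [-0.0, 0.999, 0.041, -0.0]
contact_force: [0.5, -0.7, -0.4]
gripper_width: 0.847
grasp_force: 0.0
tape ((0.45022422075271606, 0.0009725826676003635), 0.04894396290183067) 0.04674886704171377
[ 0.45651357 -0.26131996  0.23397083] [-2.04680177e-04  9.99128667e-01  4.17356188e-02  4.61542285e-05]
```

View pics/w3.png

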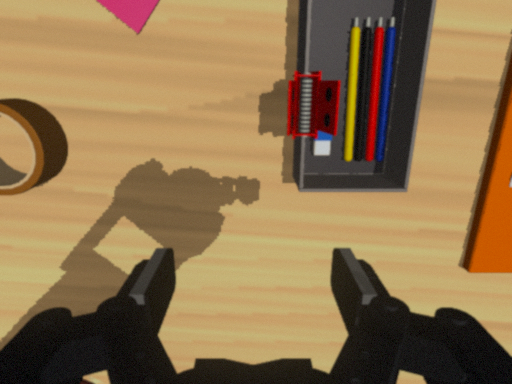

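The tape lies flat at (0.450, 0.001). The clip is at (313,105) on the tray's left rim (col ~300). Measuring it now.

Run:
```python
from h import *
f=np.load("w3.npz");im,d,K,T=f["im"],f["d"],f["K"],f["T"];P=cloud(d,K,T);z=P[...,2]
i=im.astype(int);roi=np.zeros(d.shape,bool);roi[55:150,265:345]=1
red=roi&(i[...,0]>1.8*i[...,1])&(i[...,0]>40)&(d>0)
print("red all z",np.percentile(P[red][:,2],[5,50,95]))
for lo,hi in((.085,.096),(.096,.11)):
    m=red&(z>lo)&(z<hi);q=P[m][:,:2].astype(np.float32);print(lo,m.sum(),cv2.minAreaRect(q),q.mean(0))
sp=roi&(abs(i[...,0]-i[...,2])<30)&(i[...,0]>90)&(z>.05)&(z<.08)
q=P[sp];print("spring",len(q),np.median(q,0),q[:,:2].min(0),q[:,:2].max(0))
m=(d>0)&(z>.056)&(z<.063)&(i.max(2)<130)&~red;m[:,345:]=0;m[:,:280]=0;m[:60]=1*m[:60]
q=P[m&((np.arange(384)[:,None]<60)|((np.arange(384)[:,None]>145)&(np.arange(384)[:,None]<180)))];q=q[q[:,1]>-.33]
print("rim",len(q),cv2.fitLine(q[:,:2].astype(np.float32),cv2.DIST_HUBER,0,.01,.01).ravel())
```

```text
red all z [0.0351936  0.07584139 0.10382605]
0.085 299 ((0.5202223658561707, -0.30413493514060974), (0.042936068028211594, 0.03386978432536125), 4.812966346740723) [ 0.52163804 -0.3097582 ]
0.096 605 ((0.5200069546699524, -0.30388349294662476), (0.04323474317789078, 0.041409436613321304), 4.736928462982178) [ 0.5211147  -0.30828303]
spring 432 [ 0.52220917 -0.30365462  0.06752399] [ 0.47820735 -0.31767613] [ 0.56300102 -0.29872746]
rim 453 [ 0.99641925  0.08454978  0.5428038  -0.30159083]
```

```bash
python3 -c "
import numpy as np
f=np.load('w3.npz');from h import cloud;P=cloud(f['d'],f['K'],f['T']);print('pencil z',np.percentile(P[20:155,350:395,2],[50,95,100]))"
python3 -m crank '[{"x":3,"y":2.4,"z":0,"turn":0},{"x":3,"y":2.36,"z":0,"turn":0},{"x":0,"y":0,"z":3,"turn":0},{"x":0,"y":0,"z":3,"turn":0},{"x":0,"y":0,"z":2,"turn":0}]' 65
python3 -m crank '[{"x":0,"y":0,"z":2,"turn":0},{"x":0,"y":0,"z":0,"turn":0},{"x":0,"y":0,"z":0,"turn":0}]'
python3 - <<'E'
from h import *
s=manip.state();print(s["tool_pos"],s["tool_rot"])
im,d,K,T=grab("wrist");save("w4",im);np.savez("w4",im=im,d=d,K=K,T=T)
P=cloud(d,K,T);z=P[...,2];i=im.astype(int);red=(i[...,0]>1.8*i[...,1])&(i[...,0]>40)&(z>.094)&(z<.11)&(np.hypot(P[...,0]-.52,P[...,1]+.304)<.05)
print(red.sum(),cv2.minAreaRect(P[red][:,:2].astype(np.float32)))
E
```

```text
pencil z [0.01302043 0.01546251 0.37665249]
time: 10.9
tool_pos: [0.5201, -0.3019, 0.1515]
tool_rot: [-0.001, 0.999, 0.043, -0.001]
contact_force: [0.6, -0.4, -0.2]
gripper_width: 0.648
grasp_force: 0.0
time: 11.2
tool_pos: [0.5206, -0.303, 0.1341]
tool_rot: [-0.0, 0.999, 0.043, -0.0]
contact_force: [-0.0, 0.3, 0.3]
gripper_width: 0.652
grasp_force: 0.0
[ 0.52063102 -0.30298091  0.13410753] [-8.26271432e-05  9.99092732e-01  4.25876244e-02 -2.91610411e-05]
1247 ((0.520047128200531, -0.3039771020412445), (0.04381365329027176, 0.04123976454138756), 4.893235683441162)
```

View pics/w4.png

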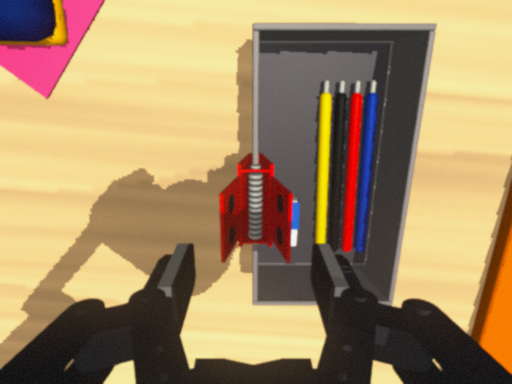

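The V-shaped handles (220–293, 165–260) are centred between the fingers, and the measured offset is about 1 mm. I'll descend and squeeze.

```bash
python3 -m crank '[{"x":0,"y":0.1,"z":2.5,"turn":0},{"x":0,"y":0,"z":2.5,"turn":0},{"x":0,"y":0,"z":1.2,"turn":0},{"x":0,"y":0,"z":0,"turn":0},{"x":0,"y":0,"z":0,"turn":0}]'
python3 -m crank '[{"x":0,"y":0,"z":0,"turn":0},{"x":0,"y":0,"z":0,"turn":0},{"x":0,"y":0,"z":0,"turn":0},{"x":0,"y":0,"z":0,"turn":0},{"x":0,"y":0,"z":0,"turn":0}]' 0
python3 -m crank '[{"x":0,"y":0,"z":0,"turn":0},{"x":0,"y":0,"z":0,"turn":0},{"x":0,"y":0,"z":0,"turn":0}]'
```

```text
time: 11.75
tool_pos: [0.5213, -0.3054, 0.0731]
tool_rot: [0.001, 0.999, 0.042, 0.001]
contact_force: [0.3, -1.1, -0.5]
gripper_width: 0.647
grasp_force: 0.0
time: 12.25
tool_pos: [0.5232, -0.3078, 0.0767]
tool_rot: [0.003, 0.999, 0.042, 0.003]
contact_force: [0.0, -1.8, 8.9]
gripper_width: 0.242
grasp_force: 63.4
time: 12.55
tool_pos: [0.5231, -0.3078, 0.0767]
tool_rot: [0.003, 0.999, 0.042, 0.003]
contact_force: [-0.3, -1.4, 9.4]
gripper_width: 0.249
grasp_force: 63.4
```

```bash
python3 -m crank '[{"x":0,"y":0,"z":-1,"turn":0},{"x":0,"y":0,"z":-2,"turn":0},{"x":0,"y":0,"z":-3,"turn":0},{"x":0,"y":0,"z":-3,"turn":0},{"x":0,"y":0,"z":-3,"turn":0}]'
python3 -m crank '[{"x":0,"y":0,"z":-4,"turn":0},{"x":0,"y":0,"z":-2,"turn":0},{"x":0,"y":0,"z":0,"turn":0},{"x":0,"y":0,"z":0,"turn":0}]'
python3 - <<'E'
from h import *
s=manip.state();print(s["tool_pos"])
im,d,K,T=grab("side");save("s5",cv2.resize(im[60:220,220:400],None,fx=4,fy=3.75)[:600]);np.savez("s5",im=im,d=d,K=K,T=T)
im,d,K,T=grab("wrist");save("w5",im);np.savez("w5",im=im,d=d,K=K,T=T)
a=cv2.resize(np.load("s5.npz")["im"][40:220,200:420],(512,420)); save("s5w",np.hstack([im[:,:].repeat(1,0)[:384,100:388],a[:384]]))
E
```

```text
time: 13.05
tool_pos: [0.5203, -0.3047, 0.1935]
tool_rot: [-0.0, 0.999, 0.042, 0.0]
contact_force: [0.7, -0.3, -0.7]
gripper_width: 0.247
grasp_force: 62.3
time: 13.45
tool_pos: [0.5204, -0.3048, 0.2516]
tool_rot: [-0.0, 0.999, 0.042, 0.0]
contact_force: [0.1, 1.0, -1.7]
gripper_width: 0.243
grasp_force: 62.3
[ 0.52035658 -0.30478939  0.25159071]
```

View pics/s5w.png

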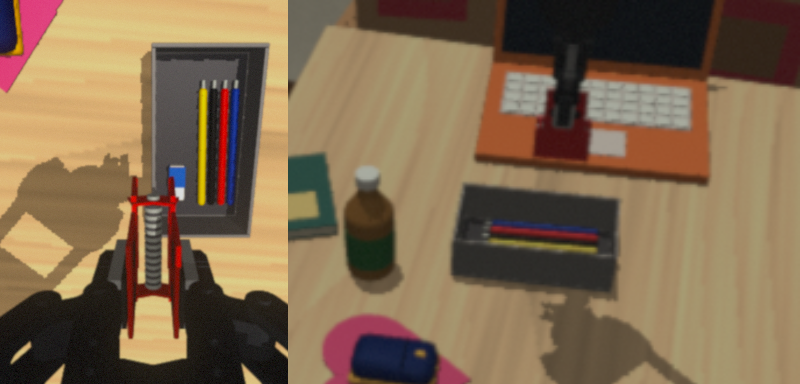

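The clip is off the tray, squeezed with handles parallel (left panel, cols 130–180), and nothing else has moved. Now I'll measure the clip relative to the TCP from the side-view cloud.

Run:
```python
from h import *
f=np.load("s5.npz");im,d,K,T=f["im"],f["d"],f["K"],f["T"];P=cloud(d,K,T);z=P[...,2]
i=im.astype(int);m=(i[...,0]>2.5*i[...,1])&(i[...,0]>40)&(d>0)&(np.linalg.norm(P-[.52,-.305,.24],axis=-1)<.07)
q=P[m];print(len(q),np.percentile(q,[1,50,99],axis=0).round(4))
for a in np.arange(.19,.28,.006):
    r=q[abs(q[:,2]-a)<.003]
    if len(r)>2: print(a.round(3),len(r),"x",r[:,0].min().round(4),r[:,0].max().round(4),"y",np.median(r[:,1]).round(4))
f=np.load("w5.npz");im,d,K,T=f["im"],f["d"],f["K"],f["T"];P=cloud(d,K,T);i=im.astype(int)
sp=(abs(i[...,0]-i[...,2])<40)&(i[...,0]>70)&(d>0)&(np.linalg.norm(P-[.52,-.305,.24],axis=-1)<.045)
sp[:,:200]=0;sp[:,300:]=0
q=P[sp];print("spring",len(q),np.median(q,0)); c,_,v=np.linalg.svd(q-q.mean(0),full_matrices=False);print(v[0])
```

```text
353 [[ 0.491  -0.314   0.209 ]
 [ 0.5166 -0.2941  0.2334]
 [ 0.5445 -0.2884  0.2818]]
0.208 11 x 0.4923 0.5427 y -0.2954
0.214 43 x 0.4897 0.543 y -0.2933
0.22 44 x 0.4904 0.5441 y -0.2926
0.226 50 x 0.4917 0.5445 y -0.2935
0.232 40 x 0.4919 0.5451 y -0.2942
0.238 45 x 0.4927 0.5431 y -0.2941
0.244 44 x 0.4911 0.5462 y -0.2949
0.25 15 x 0.4918 0.537 y -0.2948
0.256 19 x 0.4952 0.5369 y -0.2927
0.262 6 x 0.4985 0.5375 y -0.2947
0.268 8 x 0.4991 0.5356 y -0.2937
0.274 16 x 0.5 0.5371 y -0.2967
0.28 10 x 0.5001 0.535 y -0.2953
spring 1545 [ 0.52872709 -0.30405453  0.24050774]
[-0.87034945  0.06449082 -0.48819336]
```

```bash
python3 -m crank '[{"x":0,"y":0,"z":0,"turn":0.107},{"x":0.4,"y":-2.3,"z":0,"turn":0},{"x":0.4,"y":-4,"z":0,"turn":0},{"x":0.4,"y":-4,"z":0,"turn":0},{"x":0.4,"y":-4,"z":0,"turn":0}]' |grep pos
python3 -m crank '[{"x":0.4,"y":-4,"z":0,"turn":0},{"x":0.4,"y":-4,"z":0,"turn":0},{"x":0.4,"y":-4,"z":0,"turn":0},{"x":0.4,"y":-4,"z":0,"turn":0},{"x":0.4,"y":-4,"z":0,"turn":0}]'|grep pos
python3 -m crank '[{"x":0.4,"y":-4,"z":0,"turn":0},{"x":0.4,"y":-4,"z":0,"turn":0},{"x":0.4,"y":-2,"z":0,"turn":0},{"x":0,"y":0,"z":0,"turn":0},{"x":0,"y":0,"z":0,"turn":0}]'
cat > meas.py <<'E'
from h import *
import sys
s=manip.state();t=s["tool_pos"];print(t,s["tool_rot"],s["time"])
im,d,K,T=grab("wrist");save(sys.argv[1],im);P=cloud(d,K,T);x,y,z=P[...,0],P[...,1],P[...,2]
m=(d>0)&(z>.119)&(z<.129)&(abs(y-.137)<.012);q=P[m]
print("wall top wrist",len(q),q[:,0].min(),q[:,0].max());
for lo in np.arange(.42,.74,.04):
    r=q[(q[:,0]>lo)&(q[:,0]<lo+.04)]
    if len(r)>20: print(lo.round(2),len(r),np.percentile(r[:,1],[3,50,97]).round(4),np.median(r[:,2]).round(4))
i=im.astype(int);sp=(abs(i[...,0]-i[...,2])<40)&(i[...,0]>70)&(d>0)&(np.linalg.norm(P-[t[0],t[1],t[2]-.0125],axis=-1)<.04)&(z<t[2]-.005)
q=P[sp];print("spring",len(q),np.median(q,0))
red=(i[...,0]>2.2*i[...,1])&(i[...,0]>50)&(d>0)&(np.linalg.norm(P-[t[0],t[1],t[2]],axis=-1)<.08);q=P[red]
print("red",len(q),np.percentile(q,[1,50,99],axis=0).round(4).tolist())
E
python3 meas.py w6
```

```text
tool_pos: [0.5388, -0.1607, 0.249]
tool_pos: [0.5633, 0.0388, 0.2491]
time: 15.05
tool_pos: [0.5779, 0.1367, 0.2496]
tool_rot: [0.0, 1.0, -0.011, -0.002]
contact_force: [-0.5, -0.6, -1.4]
gripper_width: 0.243
grasp_force: 62.3
[0.57789364 0.13671641 0.24957207] [ 4.65322461e-04  9.99935837e-01 -1.11847030e-02 -1.73408452e-03] 15.05
wall top wrist 1416 0.4193755043531908 0.712996763674313
0.42 212 [0.1375 0.1403 0.148 ] 0.1247
0.54 85 [0.1342 0.1361 0.1386] 0.125
0.58 283 [0.1336 0.1359 0.1382] 0.1251
0.62 314 [0.1328 0.135  0.1373] 0.1251
0.66 356 [0.132  0.1341 0.1363] 0.1252
0.7 145 [0.131  0.1333 0.1355] 0.1252
spring 1084 [0.58340194 0.1374018  0.23956523]
red 3070 [[0.5491, 0.1257, 0.2083], [0.5852, 0.138, 0.2604], [0.6053, 0.1479, 0.281]]
```

View pics/w6.png

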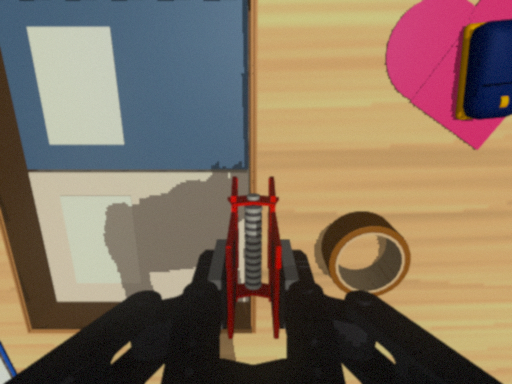

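The clip stands over the right wall: barrel at col ~253 and the rim line at col ~250, so it is about 1 mm off centre. I'll correct that and lower partway.

```bash
python3 -m crank '[{"x":0,"y":0.1,"z":2,"turn":0},{"x":0,"y":0,"z":3,"turn":0},{"x":0,"y":0,"z":2,"turn":0},{"x":0,"y":0,"z":0,"turn":0},{"x":0,"y":0,"z":0,"turn":0}]' | grep -E "pos|cont"
python3 meas.py w7
```

```text
tool_pos: [0.5786, 0.1348, 0.1815]
contact_force: [0.3, 0.1, -0.8]
[0.57858412 0.13475843 0.18154139] [ 1.18069574e-04  9.99924280e-01 -1.22978861e-02 -4.26458185e-04] 15.6
wall top wrist 2101 0.45184395431406266 0.6999321803671007
0.42 57 [0.137  0.1394 0.1417] 0.1248
0.46 298 [0.1363 0.1388 0.1413] 0.125
0.5 117 [0.1358 0.138  0.1403] 0.1249
0.58 361 [0.1335 0.1358 0.1383] 0.125
0.62 559 [0.1326 0.135  0.1373] 0.125
0.66 709 [0.1318 0.1342 0.1366] 0.1251
spring 1177 [0.58307394 0.13536781 0.17151507]
red 3111 [[0.5498, 0.1237, 0.1401], [0.5859, 0.1369, 0.1921], [0.6061, 0.1459, 0.2133]]
```

```bash
python3 -m crank '[{"x":0,"y":-0.1,"z":0,"turn":0},{"x":0,"y":0,"z":0.8,"turn":0},{"x":0,"y":0,"z":0.8,"turn":0},{"x":0,"y":0,"z":0.8,"turn":0},{"x":0,"y":0,"z":0.2,"turn":0}]' | grep -E "pos|cont"
python3 -m crank '[{"x":0,"y":0,"z":0,"turn":0},{"x":0,"y":0,"z":0,"turn":0},{"x":0,"y":0,"z":0,"turn":0}]'
python3 meas.py w8
python3 - <<'E'
from h import *
im,d,K,T=grab("top");save("t8",im);P=cloud(d,K,T);z=P[...,2]
m=(d>0)&(z>.035)&(z<.06)&(np.hypot(P[...,0]-.45,P[...,1])<.07);q=P[m];print("tape",cv2.minEnclosingCircle(q[:,:2].astype(np.float32)),np.median(q[:,2]))
E
```

```text
tool_pos: [0.5777, 0.1367, 0.1536]
contact_force: [-0.2, 0.6, -1.0]
time: 16.45
tool_pos: [0.5791, 0.1368, 0.1561]
tool_rot: [-0.0, 1.0, -0.012, 0.0]
contact_force: [-0.8, -0.1, -0.5]
gripper_width: 0.248
grasp_force: 62.3
[0.57906072 0.13682796 0.1560919 ] [-4.32108128e-05  9.99933025e-01 -1.15673528e-02  3.72950660e-04] 16.45
wall top wrist 2440 0.47821451881634347 0.695156788074509
0.46 174 [0.1363 0.1384 0.1405] 0.1251
0.5 311 [0.1356 0.1378 0.14  ] 0.1251
0.54 25 [0.1283 0.1287 0.1473] 0.1243
0.58 369 [0.1264 0.1358 0.147 ] 0.1251
0.62 769 [0.1324 0.1349 0.1374] 0.1251
0.66 792 [0.1318 0.1341 0.1365] 0.1252
spring 1173 [0.58370311 0.13747979 0.14609623]
red 3164 [[0.5504, 0.1258, 0.1146], [0.5863, 0.1387, 0.1661], [0.6066, 0.148, 0.188]]
tape ((0.4501807689666748, 0.0008628284558653831), 0.048926424235105515) 0.046869705436161646
```

View pics/w8.png

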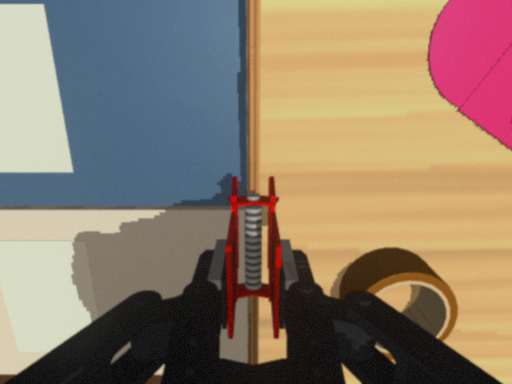

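The clip straddles the wall: the rim (col ~253) runs under the middle of the barrel with no contact force. I'll make one small nudge for margin, then hand in.

```bash
python3 -m crank '[{"x":0,"y":0.05,"z":0.2,"turn":0},{"x":0,"y":0,"z":0,"turn":0},{"x":0,"y":0,"z":0,"turn":0},{"x":0,"y":0,"z":0,"turn":0}]'
python3 -c "
from plant import manip
print(manip.job_done())"
```

```text
time: 16.95
tool_pos: [0.5788, 0.1363, 0.1537]
tool_rot: [-0.0, 1.0, -0.012, 0.0]
contact_force: [0.0, 0.0, -0.8]
gripper_width: 0.242
grasp_force: 62.3
the job is handed in; nothing more can be done
None
```

The job is handed in with no verdict returned: the tape lies flat on the desk clear of the carton, and the clip is held open astride the middle of the carton wall, lips roughly 13 mm below the rim by my measurements and no sign of contact in the force reading.

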